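# Lengthen the telescopic bottle brush and hold it ready over the sink

## Robot

A 6-joint arm with a two-finger parallel gripper is mounted at the origin on the work surface; the furniture and walls round the work are solid. World frame = base frame: x ahead of the robot, y to its left, z up, the work surface at z = 0. Lengths are in m, angles in rad, forces in N, time in s.
With the tool pointing down it reaches from about 0.35 to 1 m from the base axis. Payload 7.1 kg.
Tool frame: the origin (TCP) lies at the very end of the fingers, on their centre line; the grasp point (between the pads) lies 19 mm behind it; z points along the fingers, y is the direction in which the jaws open and shut (so a half turn about z gives the same grasp; the last joint's range is limited). The gripper opens to 85 mm and grips with 20 to 120 N. Pads are 22 mm wide; open, the fingers measure 114 mm over their backs; the gripper's body (76 mm by 85 mm) begins 54 mm behind the grasp point. The pads swing forward as they close: fully open they stand 13 mm farther back than shut.
Start: joints at [-1.138, 0.423, 1.63, -0, 1.089, -0.019], TCP at [0.273, -0.562, 0.201] pointing down, gripper open.
Joint ranges: [-3, 3], [-0.9, 2.11], [0.09, 2.58], [-1.31, 4.45], [0.11, 2.69], [-2.54, 2.54]. Speed limits (rad/s): [2.39, 2.39, 3.01, 3.14, 3.14, 3.14].

## Interface

Orientations are given as a 3x3 rotation matrix whose columns are the frame's x, y, z axes.
In Python, from workcell import sense, camera, get_calibration, bot gives the robot as it stands.
- The arm moves only by the tool move_arm, never from a script. Its argument "targets" is a list of rows, each an object with "offset": the shift along the world's x, y, z in mm, a list of three; "spin": the turn about the world's z in rad; "hand": the gripper's target within -1 to 1 (fully open at 1, half-way at 0, shut at -1). In form: [{"offset": [tx, ty, tz], "spin": spin, "hand": hand}, ...]. A call has 1 to 8 rows; each row is the pose to reach, as a shift and turn from the pose commanded when the call began; what a row does not reach only later rows make up. A row lasts 1/12 s, in which the tool goes at most 41.7 mm and 7.16 degrees, less where a joint would pass 70% of its speed; a pose out of reach is approached as far as the arm can. A call with a gripper value outside its range is refused whole. The fingers move at their own pace and stop on an object; "force" is the grip in N (left out, the last holds). Time passes only in rows, so rows that repeat a pose let the fingers close. It gives the time, the measured TCP pose, the force and the opening at its end, in the units of the state.
- sense(): the state, without advancing time (a new reading comes with each control period).
- camera(name): name is "side" or "top" or "wrist"; returns the picture (480x640x3 uint8, blue, green, red); there is no depth.
- get_calibration(name): a dict with "vertical_fov" (degrees; the focal length in pixels is half the picture's height over the tangent of half this angle, whatever the lens; pixels are square), "cx", "cy" (the principal point, pixels), "T" (4x4, takes a point from camera to world coordinates); the wrist camera has in their place "hand_eye" (4x4, takes a point from camera to tool coordinates, whose origin is the TCP and whose axes are the flange's). Camera axes: x right, y down, z forward; pixel columns grow to the right and rows downward; lengths in m; the calibration is good to about 2 mm. A picture is of the moment at which its call begins: read the wrist's pose just before it. get_calibration takes no time and is no camera call.
- bot.hand_in(): hands the job in, once; it reports no verdict.
The state is a dict: "time": time; "joints": joint angles; "dq": joint speeds; "tau": joint torques, N m; "tool_pos": TCP position; "tool_rot": TCP orientation; "ft_force": force on the tool from outside, world axes, zero at the start; "moment": the same for the moment, N m; "finger_gap": finger opening in m.
Only numpy, scipy, OpenCV 4.12 (cv2) and the standard library are available. Lean on these libraries where they do the work, as an engineer would, in place of code of your own. Each camera call takes 0.05 s, during which the arm holds its last target. There are 200 camera calls.

## Task

The tall carafe needs the long brush: with the bottle brush still standing in its steel cup, squeeze the button on its handle, draw the handle out to its second stop and let the button spring back out so that it locks. Then grip the handle by its two plain sides, off the button, lift the brush out and finish while holding it upright and still over the sink basin, bristles clear above worktop height. Leave the carafe, mug, soap bottle and soap dish where they stand.

Things in the scene. Friction and masses are not known exactly. Their poses are not given: they have to be found in the camera images.
- stand: Steel drip stand, fixed to the worktop: a round foot 104 mm across and 7.5 mm high that carries an open upright cup (outside 55 mm across, flared to 59 mm at the rim; bore 49 mm; rim 54 mm above the worktop, inner floor 7.5 mm above it). Origin at the centre of its underside, z up. Behind it, from about 140 mm beyond its centre, a window sill rises 170 mm over the worktop, with a full-height window post at the right (x 0.59, y -0.30): swing in on the robot's side of it.
- brush: Telescopic bottle brush, loose, about 330 g, standing bristles down in the cup. Round white bristle head 40 mm across and 58 mm long at the bottom, then a steel outer tube 24 mm across with a black collar (28 mm across) that ends 151 mm above the origin; out of it comes the handle. Origin at the middle of the bristles' lower end, z up along the brush, -x the side on which the button sits.
- brush_tip (a point): Middle of the lower end of the bristle head (the brush's origin).
- grip (a point): Middle of the black handle grip, on the brush's axis; it moves with the handle. The grip is a block 30 mm deep (along x, the button's direction), 26 mm wide (along y, its two plain ribbed sides) and 58 mm tall, with a 3.5 mm crown on top; it reaches 29 mm below and 33 mm above this point. Pushed in, the point lies 184 mm above the brush's origin (191.5 mm above the worktop). Below the grip a steel inner tube 18 mm across slides out of the outer tube.
- button_face (a point): Middle of the outer face of the thumb button, a steel pad 15 mm wide and 24 mm tall that stands 6 mm proud of the grip's -x side, level with point grip. Pinching the grip between this face and the opposite (+x) side, until the pad is flush, presses it; a grip of 15 to 20 N is plenty, and the grip block is rigid. A spring (3.5 N at first, 5.5 N when flush) drives it out again when let go.
- handle (a joint): How far the handle is drawn out, m: 0 pushed in (as at the start), 0.036 first stop, 0.072 second stop and end of travel. With the button out, a pin locks the handle at whichever of the three stops it stands (up to 2 mm of play); with the button flush it slides freely past the first stop against about 1 N, and stays where it is put. The weight of the brush keeps it in the cup meanwhile; when the end of travel is reached the whole brush starts to rise.
- button (a joint): How far the button is pressed, m: 0 out, 0.006 flush with the grip; the pin is free from about 0.004.
- basin (a point): Point over the far right part of the white sink basin, at worktop height. Its x axis points across the basin to the far wall, y along the basin to the left (frame turned about -0.27 rad from the world). The basin's walls stand 60 mm off in +x and in -y; towards -x and +y the basin goes on for more than 300 mm. The basin is 240 mm deep.
- carafe: Bystander: loose clear glass carafe, 92 mm across, 238 mm tall. Origin at the centre of its underside.
- mug: Bystander: loose striped mug, 87 x 124 mm with its handle, 103 mm tall. Origin at the centre of its underside.
- dish_soap: Bystander: loose white washing-up bottle with green cap, 40 x 65 mm, 166 mm tall. Origin at the centre of its underside.
- soap_dish: Bystander: loose white dish with a bar of soap, 88 x 123 mm, 33 mm tall. Origin at the centre of its underside.
There are look-alikes about, which are no part of the job. Leave any yellow look-alike of the brush alone.

How it is judged:
By the outcome, as a careful person would: the job done as asked, in the order asked, and still so for the second after the job is handed in, while the arm keeps its last pose, push and grip.
It also fails if it takes over 54 s, if anything falls off the work surface, if the arm or the gripper's body presses on something with over 40 N, if the wrist force passes 120 N, or if a joint passes its speed limit or range.

## Working session

There is one attempt and no reset: what is moved stays moved. The work goes in short steps, Python scripts to look and compute and a tool call to move; the robot and the scene stay as the last step left them, time stands still between calls to the robot, and variables do not carry over. Pictures are saved under pics/ and viewed, about 8 in all and at most 12, crops included, and the job is handed in when it is done.

Besides the shell and the picture viewer there is one more tool, called after "Call:" as a command line: name --argument value ..., lists and objects as JSON in quotes. move_arm: Moves the arm, as the interface text tells. Its arguments: {"type":"object","properties":{"targets":{"type":"array"},"force":{"type":"number"}},"required":["targets"]}

```bash
mkdir -p pics; cat > h.py <<'E'
import numpy as np, cv2
from workcell import sense, camera, get_calibration, bot
def P(name,s=None):
    c=get_calibration(name); f=240/np.tan(np.radians(c["vertical_fov"])/2)
    if name=="wrist":
        T=np.eye(4);T[:3,:3]=s["tool_rot"];T[:3,3]=s["tool_pos"];T=T@np.array(c["hand_eye"])
    else: T=np.array(c["T"])
    return T,f,c["cx"],c["cy"]
def ray(name,u,v,s=None):
    T,f,cx,cy=P(name,s); d=T[:3,:3]@np.array([(u-cx)/f,(v-cy)/f,1]); return T[:3,3],d/np.linalg.norm(d)
def atz(name,u,v,z,s=None):
    o,d=ray(name,u,v,s); return o+d*(z-o[2])/d[2]
def tri(*rays):
    A=sum(np.eye(3)-np.outer(d,d) for o,d in rays); b=sum((np.eye(3)-np.outer(d,d))@o for o,d in rays)
    return np.linalg.solve(A,b)
def proj(name,p,s=None):
    T,f,cx,cy=P(name,s); q=np.linalg.inv(T)@np.append(p,1); return np.round([cx+f*q[0]/q[2],cy+f*q[1]/q[2]],1)
E
python3 - <<'E'
from h import *
s=sense(); print({k:np.round(v,3).tolist() for k,v in s.items()})
for n in("side","top"):
    cv2.imwrite(f"pics/{n}0.png",camera(n)); T,f,cx,cy=P(n); print(n,T.round(3).tolist(),f,cx,cy, get_calibration(n).keys())
print(get_calibration("wrist"))
E
```

```text
{'time': 0.0, 'joints': [-1.138, 0.424, 1.631, -0.0, 1.089, -0.019], 'dq': [-0.001, 0.001, -0.001, -0.0, -0.001, 0.001], 'tau': [0.003, -55.737, -28.174, 0.0, 0.007, 0.0], 'tool_pos': [0.273, -0.562, 0.2], 'tool_rot': [[0.9, 0.437, -0.001], [0.437, -0.9, 0.001], [0.0, -0.002, -1.0]], 'ft_force': [-0.31, -1.43, 0.762], 'moment': [0.018, 0.019, -0.028], 'finger_gap': 0.086}
side [[-0.941, -0.178, 0.289, 0.208], [-0.339, 0.504, -0.794, 0.78], [-0.004, -0.845, -0.535, 0.685], [0.0, 0.0, 0.0, 1.0]] 437.8427694256155 308.7300863768859 240.22328231016266 dict_keys(['vertical_fov', 'cx', 'cy', 'T'])
top [[-0.049, -0.974, 0.22, 0.14], [-0.999, 0.047, -0.012, -0.016], [0.002, -0.22, -0.975, 1.73], [0.0, 0.0, 0.0, 1.0]] 615.3133944013034 330.84197156476506 237.75066478023663 dict_keys(['vertical_fov', 'cx', 'cy', 'T'])
{'vertical_fov': 59.947477690810096, 'cx': 321.42761010380366, 'cy': 239.80335970709652, 'hand_eye': array([[ 7.13584281e-04, -9.45694003e-01, -3.25057446e-01,
         8.36441726e-02],
       [ 9.99999198e-01,  1.01506370e-03, -7.57884322e-04,
        -1.13667798e-03],
       [ 1.04668067e-03, -3.25056644e-01,  9.45693969e-01,
        -1.73160217e-01],
       [ 0.00000000e+00,  0.00000000e+00,  0.00000000e+00,
         1.00000000e+00]])}
```

View pics/side0.png

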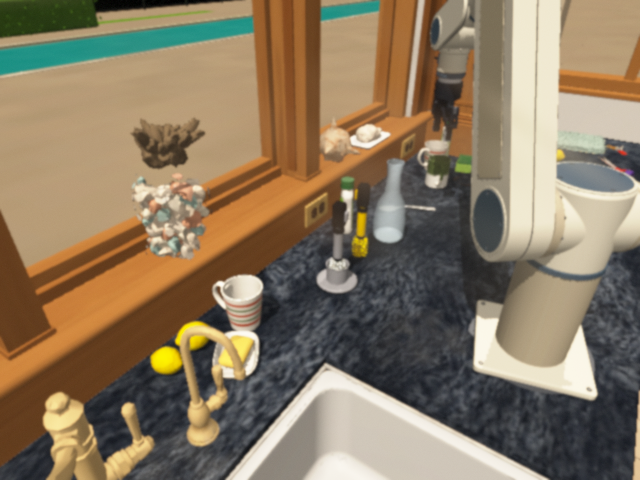

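View pics/top0.png

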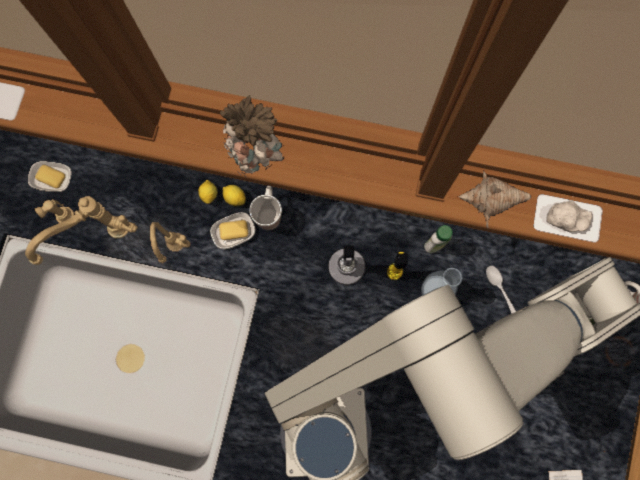

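The side view shows the stand foot at about (337,281), the black grip at (339,217) and the yellow look-alike at (362,210). The top view shows the foot at (347,266) and the sink's far-right corner at about (256,290).

```bash
python3 - <<'E'
from h import *
a=cv2.imread("pics/side0.png")[170:310,280:420]; b=cv2.imread("pics/top0.png")[215:315,300:440]
a=cv2.resize(a,None,fx=4,fy=4,interpolation=3)[:, :400]; b=cv2.resize(b[:, :100],None,fx=4,fy=4,interpolation=3)
o=np.zeros((560,800,3),np.uint8); o[:,:400]=a; o[:400,400:]=b; cv2.imwrite("pics/crop0.png",o)
print("foot",atz("top",347,266,.004),atz("side",337,281,.005))
for n,u,v in(("carafe",432,288),("yellow",396,272),("soap",433,246),("mug",264,226),("dish",233,232)): print(n,atz("top",u,v,.0))
print("sink corners",[atz("top",u,v,0).round(3).tolist() for u,v in((257,291),(213,478),(8,238))])
E
```

```text
foot [ 0.44416061 -0.08013295  0.004     ] [ 0.44181454 -0.0710746   0.005     ]
carafe [ 0.37013748 -0.31715956  0.        ]
yellow [ 0.42081439 -0.21866406  0.        ]
soap [ 0.49114731 -0.33033927  0.        ]
mug [0.57376568 0.15324657 0.        ]
dish [0.56024864 0.24307263 0.        ]
sink corners [[0.386, 0.178, 0.0], [-0.107, 0.305, 0.0], [0.574, 0.89, 0.0]]
```

View pics/crop0.png

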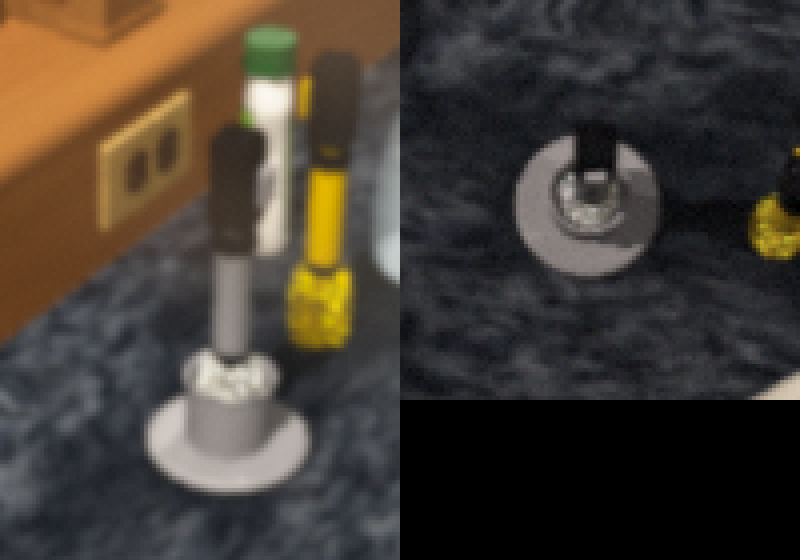

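The foot measures (0.444,-0.080) from the top view. The button pad shows on the right edge of the grip in the side view, so it faces roughly -x. I'll raise the arm over the carafe and swing in.

Call:
move_arm --targets '[{"offset": [0, 0, 40], "spin": 0.1, "hand": 1}, {"offset": [0, 0, 80], "spin": 0.2, "hand": 1}, {"offset": [0, 0, 120], "spin": 0.3, "hand": 1}, {"offset": [0, 20, 150], "spin": 0.4, "hand": 1}, {"offset": [0, 58, 150], "spin": 0.5, "hand": 1}, {"offset": [0, 98, 150], "spin": 0.6, "hand": 1}, {"offset": [0, 138, 150], "spin": 0.7, "hand": 1}, {"offset": [0, 178, 150], "spin": 0.8, "hand": 1}]'

```text
time: 0.77
tool_pos: [0.2724, -0.3823, 0.3501]
tool_rot: [[0.31, 0.951, -0.0], [0.951, -0.31, 0.001], [0.001, -0.0, -1.0]]
ft_force: [0.5, -0.1, 0.2]
finger_gap: 0.0854
```

Call:
move_arm --targets '[{"offset": [15, 38, 0], "spin": 0.1, "hand": 1}, {"offset": [30, 76, 0], "spin": 0.2, "hand": 1}, {"offset": [45, 114, 0], "spin": 0.3, "hand": 1}, {"offset": [62, 150, 0], "spin": 0.32, "hand": 1}, {"offset": [80, 187, 0], "spin": 0.32, "hand": 1}, {"offset": [98, 224, 0], "spin": 0.32, "hand": 1}, {"offset": [115, 260, 0], "spin": 0.32, "hand": 1}, {"offset": [127, 284, 0], "spin": 0.32, "hand": 1}]'

```text
time: 1.43
tool_pos: [0.4003, -0.0974, 0.3505]
tool_rot: [[-0.002, 1.0, 0.0], [1.0, 0.002, 0.001], [0.001, 0.0, -1.0]]
ft_force: [0.0, -0.2, -0.3]
finger_gap: 0.0855
```

```bash
python3 - <<'E'
from h import *
s=sense(); cv2.imwrite("pics/w1.png",camera("wrist"))
import pickle; pickle.dump(s,open("s1.pkl","wb"))
print(s["time"],s["tool_pos"].round(4) if hasattr(s["tool_pos"],"round") else s["tool_pos"],np.round(s["tool_rot"],3).tolist(),np.round(s["joints"],2))
print([proj("wrist",[.444,-.08,z],s) for z in(0,.055,.22)])
E
```

```text
1.4333 [ 0.4003 -0.0974  0.3505] [[-0.002, 1.0, 0.0], [1.0, 0.002, 0.001], [0.001, 0.0, -1.0]] [-0.27 -0.07  1.89  0.    1.33 -0.27]
[array([357.2, 154.8]), array([361.2, 161.2]), array([381.2, 193.4])]
```

View pics/w1.png

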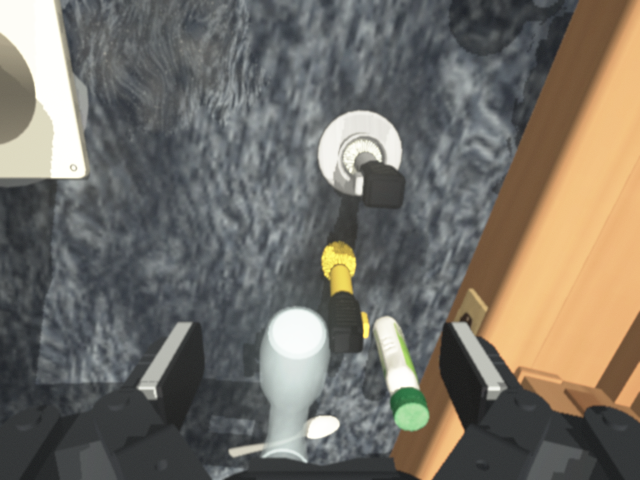

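Wrist view: foot at about (360,152), grip top at about (383,186), button at its left edge (360,185), facing -x. I need an enlarged crop to get the yaw and position.

```bash
python3 - <<'E'
from h import *
a=cv2.imread("pics/w1.png")[105:215,310:410]; cv2.imwrite("pics/w1c.png",np.clip(cv2.resize(a,None,fx=5.4,fy=5.4,interpolation=cv2.INTER_CUBIC)*1.7,0,255).astype(np.uint8))
E
```

```text
(no output)
```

View pics/w1c.png

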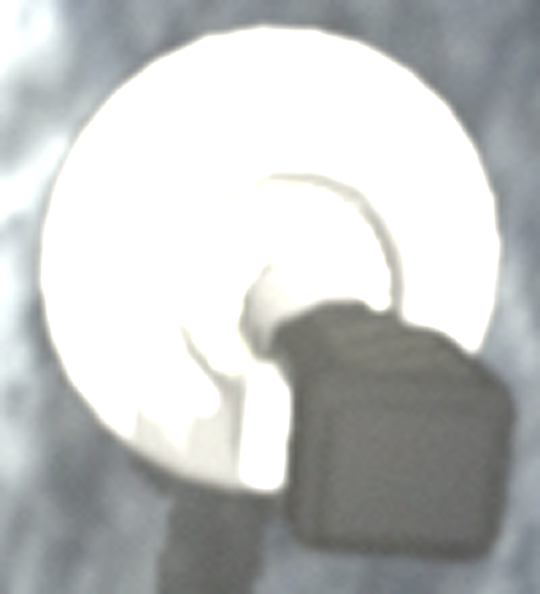

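```bash
python3 - <<'E'
from h import *
import pickle; s=pickle.load(open("s1.pkl","rb"))
q=lambda u,v:(310+u/5.4,105+v/5.4)
print("foot",atz("wrist",*q(270,260),.0075,s).round(4))
print("gripc",atz("wrist",*q(402,458),.222,s).round(4))
c=[atz("wrist",*q(*p),.221,s).round(4) for p in((290,540),(490,558),(512,410),(295,375))]; print(c)
print("cup rim",atz("wrist",*q(294,275),.054,s).round(4))
print("yaw",np.arctan2(*(c[1]-c[0])[[1,0]]), np.arctan2(*(c[2]-c[3])[[1,0]]),np.arctan2(-(c[2]-c[1])[0],(c[2]-c[1])[1]),np.arctan2(-(c[3]-c[0])[0],(c[3]-c[0])[1]))
E
```

```text
foot [ 0.4468 -0.077   0.0075]
gripc [ 0.446  -0.0768  0.222 ]
[array([ 0.4312, -0.0886,  0.221 ]), array([ 0.4591, -0.0911,  0.221 ]), array([ 0.4607, -0.0704,  0.221 ]), array([ 0.4311, -0.0657,  0.221 ])]
cup rim [ 0.4476 -0.0743  0.054 ]
yaw -0.08936706309878203 -0.1574691794531883 -0.07714130388688561 0.004366784470408271
```

Call:
move_arm --targets '[{"offset": [23, 10, 0], "spin": -0.04, "hand": 1}, {"offset": [46, 20, -20], "spin": -0.08, "hand": 1}, {"offset": [46, 20, -55], "spin": -0.08, "hand": 1}, {"offset": [46, 20, -90], "spin": -0.08, "hand": 1}, {"offset": [46, 20, -125], "spin": -0.08, "hand": 1}, {"offset": [46, 20, -155], "spin": -0.08, "hand": 1}, {"offset": [46, 20, -180], "spin": -0.08, "hand": 1}, {"offset": [46, 20, -180], "spin": -0.08, "hand": 1}]' --force 20

```text
time: 2.15
tool_pos: [0.442, -0.0795, 0.1661]
tool_rot: [[0.079, 0.997, -0.009], [0.997, -0.079, 0.002], [0.001, -0.009, -1.0]]
ft_force: [-0.4, 1.0, -0.8]
finger_gap: 0.0857
```

```bash
python3 - <<'E'
from h import *
s=sense(); w=camera("wrist"); t=camera("side")[140:300,270:410]
print(s["tool_pos"],s["ft_force"])
o=np.zeros((480,800,3),np.uint8); o[:,:380]=w[:,130:510]; o[:,380:]=cv2.resize(t,(420,480),interpolation=2); cv2.imwrite("pics/w2.png",o)
E
```

```text
[ 0.44203077 -0.07952242  0.16608339] [-0.36740264  1.04135301 -0.80927821]
```

View pics/w2.png

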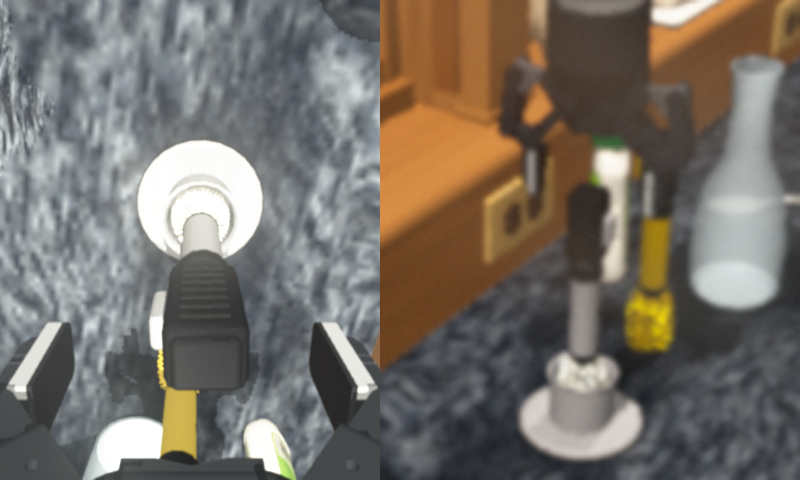

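Wrist crop: the grip stands between the jaws, with its crown centre at about full px (337,362) and the button on the left. It sits about 5 mm to the +x side of jaw centre. I'll settle the arm, check y, then close.

```bash
python3 - <<'E'
from h import *
s=sense(); print(s["tool_pos"],s["dq"])
for u,v in((337,362),(338,337),(338,388)): print(atz("wrist",u,v,.2235,s).round(4))
print("foot",atz("wrist",329.5,206,.0075,s))
E
```

```text
[ 0.44540515 -0.08024749  0.17032953] [-0.00041416 -0.03608599 -0.03567318  0.00013434  0.00280264  0.00134198]
[ 0.45   -0.0808  0.2235]
[ 0.451  -0.0711  0.2235]
[ 0.4496 -0.0914  0.2235]
foot [ 0.45083484 -0.081398    0.0075    ]
```

Call:
move_arm --targets '[{"offset": [0, 0, 0], "spin": 0, "hand": 1}, {"offset": [0, 0, 0], "spin": 0, "hand": 1}]'

```text
time: 2.42
tool_pos: [0.4472, -0.0806, 0.1723]
tool_rot: [[0.079, 0.997, 0.003], [0.997, -0.079, -0.001], [-0.0, 0.003, -1.0]]
ft_force: [-0.4, 0.5, 0.1]
finger_gap: 0.0854
```

Call:
move_arm --targets '[{"offset": [0, 0, 0], "spin": 0, "hand": -0.2}, {"offset": [0, 0, 0], "spin": 0, "hand": -0.3}, {"offset": [0, 0, 0], "spin": 0, "hand": -0.5}, {"offset": [0, 0, 0], "spin": 0, "hand": -1}, {"offset": [0, 0, 0], "spin": 0, "hand": -1}, {"offset": [0, 0, 0], "spin": 0, "hand": -1}, {"offset": [0, 0, 0], "spin": 0, "hand": -1}, {"offset": [0, 0, 0], "spin": 0, "hand": -1}]' --force 20

```text
time: 3.08
tool_pos: [0.4465, -0.0803, 0.1711]
tool_rot: [[0.079, 0.997, 0.001], [0.997, -0.079, -0.0], [-0.0, 0.001, -1.0]]
ft_force: [0.4, 0.9, 6.4]
finger_gap: 0.0296
```

Call:
move_arm --targets '[{"offset": [0, 0, 0], "spin": 0, "hand": -1}, {"offset": [0, 0, 0], "spin": 0, "hand": -1}, {"offset": [0, 0, 0], "spin": 0, "hand": -1}, {"offset": [0, 0, 0], "spin": 0, "hand": -1}, {"offset": [0, 0, 0], "spin": 0, "hand": -1}, {"offset": [0, 0, 0], "spin": 0, "hand": -1}]'

```text
time: 3.58
tool_pos: [0.4465, -0.0804, 0.1711]
tool_rot: [[0.079, 0.997, 0.001], [0.997, -0.079, -0.0], [-0.0, 0.001, -1.0]]
ft_force: [-0.1, 0.4, 5.4]
finger_gap: 0.0295
```

Gap is 29.5 mm, so the button is flush. Now I'll draw it out slowly.

Call:
move_arm --targets '[{"offset": [0, 0, 5], "spin": 0, "hand": -1}, {"offset": [0, 0, 12], "spin": 0, "hand": -1}, {"offset": [0, 0, 20], "spin": 0, "hand": -1}, {"offset": [0, 0, 28], "spin": 0, "hand": -1}, {"offset": [0, 0, 36], "spin": 0, "hand": -1}, {"offset": [0, 0, 44], "spin": 0, "hand": -1}, {"offset": [0, 0, 52], "spin": 0, "hand": -1}, {"offset": [0, 0, 58], "spin": 0, "hand": -1}]'

```text
time: 4.25
tool_pos: [0.4458, -0.0802, 0.2296]
tool_rot: [[0.079, 0.997, 0.0], [0.997, -0.079, -0.0], [-0.0, 0.0, -1.0]]
ft_force: [-0.9, -0.3, -1.9]
finger_gap: 0.0297
```

Call:
move_arm --targets '[{"offset": [0, 0, 3], "spin": 0, "hand": -1}, {"offset": [0, 0, 6], "spin": 0, "hand": -1}, {"offset": [0, 0, 8], "spin": 0, "hand": -1}, {"offset": [0, 0, 8], "spin": 0, "hand": -1}, {"offset": [0, 0, 8], "spin": 0, "hand": -1}]'

```text
time: 4.67
tool_pos: [0.4459, -0.0803, 0.2365]
tool_rot: [[0.079, 0.997, -0.0], [0.997, -0.079, 0.0], [0.0, -0.0, -1.0]]
ft_force: [-0.6, 0.0, 0.4]
finger_gap: 0.0296
```

Call:
move_arm --targets '[{"offset": [0, 0, 1], "spin": 0, "hand": -1}, {"offset": [0, 0, 2], "spin": 0, "hand": -1}, {"offset": [0, 0, 2], "spin": 0, "hand": -1}, {"offset": [0, 0, 2], "spin": 0, "hand": -1}]'

```text
time: 5.0
tool_pos: [0.4459, -0.0803, 0.2385]
tool_rot: [[0.079, 0.997, -0.0], [0.997, -0.079, 0.0], [0.0, -0.0, -1.0]]
ft_force: [0.7, 0.3, 0.0]
finger_gap: 0.0298
```

```bash
python3 - <<'E'
from h import *
s=sense(); w=camera("wrist"); t=camera("side")[110:300,270:410]
print(s["tool_pos"],s["ft_force"],s["finger_gap"])
o=np.zeros((570,800,3),np.uint8); o[:480,:380]=w[:,130:510]; o[:,380:]=cv2.resize(t,(420,570),interpolation=2); cv2.imwrite("pics/w3.png",o)
E
```

```text
[ 0.44586331 -0.08026113  0.23847638] [0.68853856 0.28012706 0.0230397 ] 0.0297564771009236
```

View pics/w3.png

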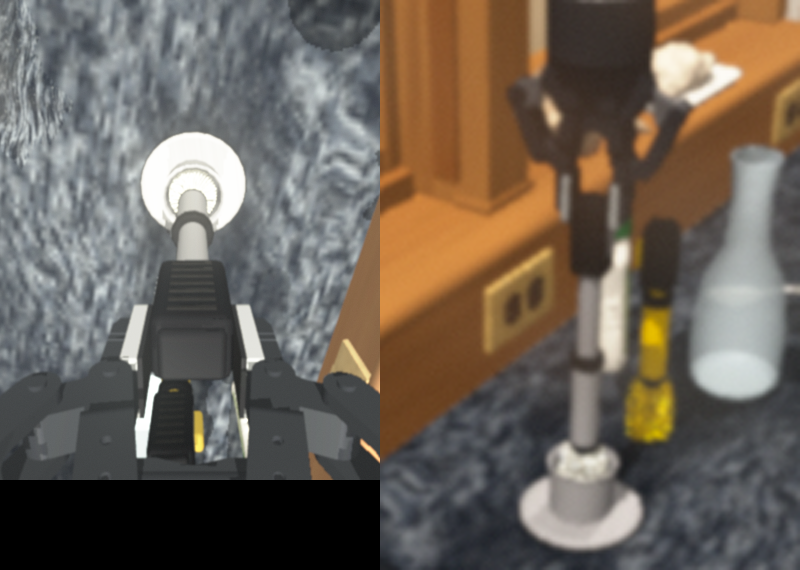

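The side crop shows the inner tube drawn out above the collar at (585,365) and the bristles still in the cup. The draw is about 67 mm so far, so I'll creep on to the end stop.

Call:
move_arm --targets '[{"offset": [0, 0, 1], "spin": 0, "hand": -1}, {"offset": [0, 0, 2], "spin": 0, "hand": -1}, {"offset": [0, 0, 3], "spin": 0, "hand": -1}, {"offset": [0, 0, 3], "spin": 0, "hand": -1}, {"offset": [0, 0, 3], "spin": 0, "hand": -1}]'

```text
time: 5.52
tool_pos: [0.4459, -0.0803, 0.2417]
tool_rot: [[0.079, 0.997, 0.0], [0.997, -0.079, -0.0], [-0.0, 0.0, -1.0]]
ft_force: [-0.3, 0.7, -0.5]
finger_gap: 0.0293
```

Call:
move_arm --targets '[{"offset": [0, 0, 1], "spin": 0, "hand": -1}, {"offset": [0, 0, 2], "spin": 0, "hand": -1}, {"offset": [0, 0, 2], "spin": 0, "hand": -1}, {"offset": [0, 0, 2], "spin": 0, "hand": -1}]'

```text
time: 5.85
tool_pos: [0.4457, -0.0802, 0.2433]
tool_rot: [[0.079, 0.997, -0.0], [0.997, -0.079, 0.0], [0.0, -0.0, -1.0]]
ft_force: [-0.4, 0.1, -2.9]
finger_gap: 0.0295
```

Call:
move_arm --targets '[{"offset": [0, 0, 1], "spin": 0, "hand": -1}, {"offset": [0, 0, 1], "spin": 0, "hand": -1}, {"offset": [0, 0, 1], "spin": 0, "hand": -1}]'

```text
time: 6.1
tool_pos: [0.4458, -0.0803, 0.2445]
tool_rot: [[0.079, 0.997, -0.0], [0.997, -0.079, 0.0], [0.0, -0.0, -1.0]]
ft_force: [0.2, 0.1, -3.4]
finger_gap: 0.0294
```

Force of -3.4 N is the full brush weight, so the end stop is reached. I'll lower 1 mm to seat it and open slowly.

Call:
move_arm --targets '[{"offset": [0, 0, -1], "spin": 0, "hand": -1}, {"offset": [0, 0, -1], "spin": 0, "hand": -1}, {"offset": [0, 0, -1], "spin": 0, "hand": 0.0}, {"offset": [0, 0, -1], "spin": 0, "hand": 0.5}, {"offset": [0, 0, -1], "spin": 0, "hand": 1}, {"offset": [0, 0, -1], "spin": 0, "hand": 1}, {"offset": [0, 0, -1], "spin": 0, "hand": 1}, {"offset": [0, 0, -1], "spin": 0, "hand": 1}]'

```text
time: 6.77
tool_pos: [0.446, -0.0803, 0.2437]
tool_rot: [[0.079, 0.997, 0.0], [0.997, -0.079, -0.0], [-0.0, 0.0, -1.0]]
ft_force: [-0.5, -0.1, 0.3]
finger_gap: 0.0851
```

```bash
python3 - <<'E'
from h import *
s=sense(); w=camera("wrist"); t=camera("side")[110:300,270:410]
print(s["tool_pos"],s["ft_force"],s["finger_gap"],np.round(s["joints"],2))
import pickle; pickle.dump(s,open("s4.pkl","wb"))
o=np.zeros((570,800,3),np.uint8); o[:480,:380]=w[:,130:510]; o[:,380:]=cv2.resize(t,(420,570),interpolation=2); cv2.imwrite("pics/w4.png",o)
E
```

```text
[ 0.44603503 -0.08031032  0.24370595] [-0.48939179 -0.09279633  0.25316739] 0.08509740192943133 [-0.2   0.11  1.95 -0.    1.08 -0.13]
```

View pics/w4.png

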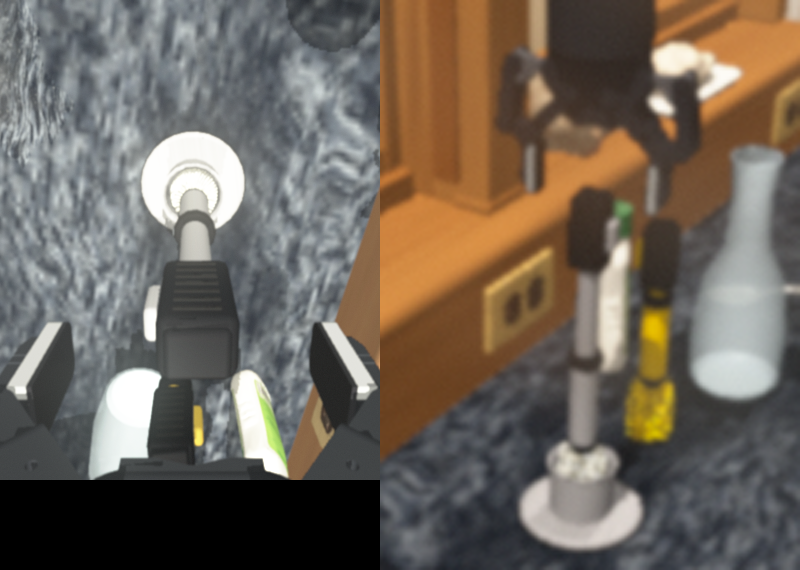

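The button has sprung out: it shows left of the grip at crop (150,312). The handle is extended, with its crown centre at about full px (329,352). Next I'll rise, turn a quarter and regrip on the plain sides.

```bash
python3 - <<'E'
from h import *
import pickle; s=pickle.load(open("s4.pkl","rb"))
print(atz("wrist",329,353,.2965,s),atz("wrist",329,377,.293,s),atz("wrist",329,331,.293,s), atz("wrist",330,262,.2345,s))
print("foot",atz("wrist",323.5,184,.0075,s))
E
```

```text
[ 0.44803486 -0.07732568  0.2965    ] [ 0.44720565 -0.08959938  0.293     ] [ 0.44855466 -0.07099361  0.293     ] [ 0.45015439 -0.06944645  0.2345    ]
foot [ 0.44755955 -0.07738223  0.0075    ]
```

Call:
move_arm --targets '[{"offset": [0, 0, 35], "spin": 0, "hand": 1}, {"offset": [0, 0, 70], "spin": 0, "hand": 1}, {"offset": [0, 0, 85], "spin": 0.1, "hand": 1}, {"offset": [0, 0, 85], "spin": 0.22, "hand": 1}, {"offset": [0, 0, 85], "spin": 0.34, "hand": 1}, {"offset": [0, 0, 85], "spin": 0.46, "hand": 1}, {"offset": [0, 0, 85], "spin": 0.58, "hand": 1}, {"offset": [0, 0, 85], "spin": 0.7, "hand": 1}]'

```text
time: 7.53
tool_pos: [0.4458, -0.0802, 0.3286]
tool_rot: [[-0.587, 0.81, 0.0], [0.81, 0.587, -0.0], [-0.0, 0.0, -1.0]]
ft_force: [-0.8, -0.6, 0.1]
finger_gap: 0.0854
```

Call:
move_arm --targets '[{"offset": [0, 0, 0], "spin": 0.12, "hand": 1}, {"offset": [0, 0, 0], "spin": 0.24, "hand": 1}, {"offset": [0, 0, 0], "spin": 0.36, "hand": 1}, {"offset": [0, 0, 0], "spin": 0.48, "hand": 1}, {"offset": [0, 0, 0], "spin": 0.6, "hand": 1}, {"offset": [0, 0, 0], "spin": 0.72, "hand": 1}, {"offset": [0, 0, 0], "spin": 0.84, "hand": 1}, {"offset": [0, 0, 0], "spin": 0.87, "hand": 1}]'

```text
time: 8.2
tool_pos: [0.4458, -0.0803, 0.3285]
tool_rot: [[-0.997, 0.073, -0.0], [0.073, 0.997, -0.0], [0.0, -0.0, -1.0]]
ft_force: [-0.5, -0.0, 0.0]
finger_gap: 0.0853
```

Call:
move_arm --targets '[{"offset": [0, 0, 0], "spin": 0, "hand": 1}, {"offset": [0, 0, 0], "spin": 0, "hand": 1}]'

```text
time: 8.37
tool_pos: [0.4459, -0.0803, 0.3285]
tool_rot: [[-0.997, 0.081, 0.0], [0.081, 0.997, -0.0], [-0.0, -0.0, -1.0]]
ft_force: [0.2, 0.3, 0.1]
finger_gap: 0.0855
```

```bash
python3 - <<'E'
from h import *
s=sense(); w=camera("wrist")
print(s["tool_pos"],np.round(s["tool_rot"],3).tolist(),np.round(s["joints"],2))
import pickle; pickle.dump(s,open("s5.pkl","wb"))
cv2.imwrite("pics/w5.png",w)
E
```

```text
[ 0.44587758 -0.08026874  0.32851978] [[-0.997, 0.081, 0.0], [0.081, 0.997, -0.0], [-0.0, -0.0, -1.0]] [-0.2   0.02  1.85 -0.    1.28 -1.69]
```

View pics/w5.png

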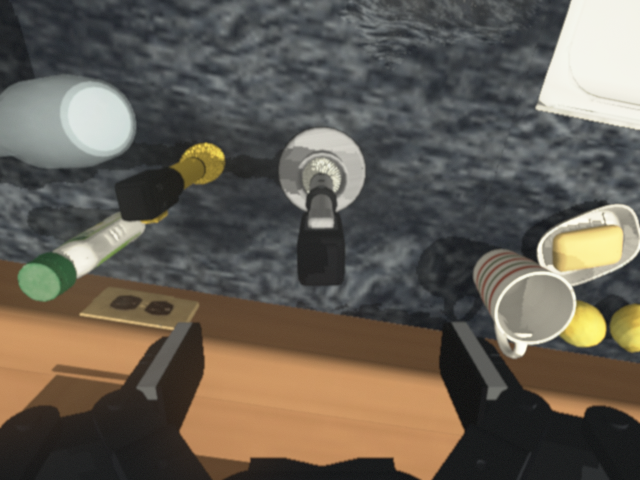

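Wrist view after the turn: grip crown at about (321,262), square to the jaws and centred. The steel button at (321,223) faces the robot.

```bash
python3 - <<'E'
from h import *
import pickle; s=pickle.load(open("s5.pkl","rb"))
print(atz("wrist",321,262,.2965,s),"foot",atz("wrist",322,171,.0075,s))
for u,v in((540,105),(640,125)): print("sink",atz("wrist",u,v,0,s))
print([proj("wrist",[.447,-.079,z],s) for z in(.2965,.2635)])
E
```

```text
[ 0.44423266 -0.07924047  0.2965    ] foot [ 0.44472423 -0.078087    0.0075    ]
sink [0.3906088  0.17726226 0.        ]
sink [0.42239424 0.29545433 0.        ]
[array([321.9, 266.8]), array([321.8, 245.8])]
```

Call:
move_arm --targets '[{"offset": [1, 1, -25], "spin": 0, "hand": 1}, {"offset": [1, 1, -50], "spin": 0, "hand": 1}, {"offset": [1, 1, -70], "spin": 0, "hand": 1}, {"offset": [1, 1, -85], "spin": 0, "hand": 1}, {"offset": [1, 1, -85], "spin": 0, "hand": 1}, {"offset": [1, 1, -85], "spin": 0, "hand": 0}, {"offset": [1, 1, -85], "spin": 0, "hand": -0.3}, {"offset": [1, 1, -85], "spin": 0, "hand": -0.5}]' --force 30

```text
time: 9.08
tool_pos: [0.4478, -0.0794, 0.2448]
tool_rot: [[-0.997, 0.08, 0.002], [0.08, 0.997, -0.0], [-0.002, -0.0, -1.0]]
ft_force: [-0.2, 0.3, 0.5]
finger_gap: 0.0515
```

Call:
move_arm --targets '[{"offset": [0, 0, 0], "spin": 0, "hand": -1}, {"offset": [0, 0, 0], "spin": 0, "hand": -1}, {"offset": [0, 0, 0], "spin": 0, "hand": -1}, {"offset": [0, 0, 0], "spin": 0, "hand": -1}, {"offset": [0, 0, 0], "spin": 0, "hand": -1}, {"offset": [0, 0, 0], "spin": 0, "hand": -1}]' --force 40

```text
time: 9.58
tool_pos: [0.4474, -0.0795, 0.2441]
tool_rot: [[-0.997, 0.08, 0.001], [0.08, 0.997, -0.0], [-0.001, -0.0, -1.0]]
ft_force: [0.0, -0.0, 6.3]
finger_gap: 0.0246
```

Gap 24.6 mm on the plain sides. The handle withstood 6 N of downward push, so the lock holds. Lift straight up.

Call:
move_arm --targets '[{"offset": [0, 0, 5], "spin": 0, "hand": -1}, {"offset": [0, 0, 15], "spin": 0, "hand": -1}, {"offset": [0, 0, 30], "spin": 0, "hand": -1}, {"offset": [0, 0, 50], "spin": 0, "hand": -1}, {"offset": [0, 0, 70], "spin": 0, "hand": -1}, {"offset": [0, 0, 90], "spin": 0, "hand": -1}, {"offset": [0, 0, 110], "spin": 0, "hand": -1}, {"offset": [0, 0, 120], "spin": 0, "hand": -1}]'

```text
time: 10.25
tool_pos: [0.4472, -0.0792, 0.366]
tool_rot: [[-0.997, 0.08, 0.002], [0.08, 0.997, -0.0], [-0.002, -0.0, -1.0]]
ft_force: [1.2, -0.1, -2.5]
finger_gap: 0.0247
```

Call:
move_arm --targets '[{"offset": [-3, 10, 0], "spin": 0, "hand": -1}, {"offset": [-10, 30, 0], "spin": 0, "hand": -1}, {"offset": [-18, 55, 0], "spin": 0, "hand": -1}, {"offset": [-26, 80, 0], "spin": 0, "hand": -1}, {"offset": [-35, 105, 0], "spin": 0, "hand": -1}, {"offset": [-43, 130, 0], "spin": 0, "hand": -1}, {"offset": [-51, 155, 0], "spin": 0, "hand": -1}, {"offset": [-60, 180, 0], "spin": 0, "hand": -1}]'

```text
time: 10.92
tool_pos: [0.385, 0.1021, 0.362]
tool_rot: [[-0.997, 0.08, -0.003], [0.08, 0.997, -0.0], [0.003, -0.0, -1.0]]
ft_force: [1.5, -0.4, -3.0]
finger_gap: 0.0248
```

Call:
move_arm --targets '[{"offset": [-8, 25, 0], "spin": 0, "hand": -1}, {"offset": [-16, 50, 0], "spin": 0, "hand": -1}, {"offset": [-25, 75, 0], "spin": 0, "hand": -1}, {"offset": [-33, 100, 0], "spin": 0, "hand": -1}, {"offset": [-42, 125, 0], "spin": 0, "hand": -1}, {"offset": [-50, 150, 0], "spin": 0, "hand": -1}, {"offset": [-58, 175, 0], "spin": 0, "hand": -1}, {"offset": [-63, 190, 0], "spin": 0, "hand": -1}]'

```text
time: 11.58
tool_pos: [0.3215, 0.2925, 0.362]
tool_rot: [[-0.997, 0.078, -0.003], [0.078, 0.997, -0.001], [0.003, -0.001, -1.0]]
ft_force: [0.2, -0.5, -4.5]
finger_gap: 0.0248
```

Call:
move_arm --targets '[{"offset": [-2, 8, 0], "spin": 0, "hand": -1}, {"offset": [-2, 8, 0], "spin": 0, "hand": -1}, {"offset": [-2, 8, 0], "spin": 0, "hand": -1}, {"offset": [-2, 8, 0], "spin": 0, "hand": -1}, {"offset": [-2, 8, 0], "spin": 0, "hand": -1}, {"offset": [-2, 8, 0], "spin": 0, "hand": -1}]'

```text
time: 12.08
tool_pos: [0.3222, 0.2979, 0.3635]
tool_rot: [[-0.997, 0.081, 0.0], [0.081, 0.997, -0.0], [-0.0, -0.0, -1.0]]
ft_force: [-0.7, -0.1, -2.6]
finger_gap: 0.0248
```

```bash
python3 - <<'E'
from h import *
s=sense(); w=camera("wrist"); cv2.imwrite("pics/side6.png",camera("side")); cv2.imwrite("pics/top6.png",camera("top"))
print(s["time"],s["tool_pos"],s["ft_force"],s["finger_gap"],np.round(s["joints"],2),np.abs(s["dq"]).max())
import pickle; pickle.dump(s,open("s6.pkl","wb"))
a=cv2.imread("pics/side6.png"); b=cv2.imread("pics/top6.png")
o=np.zeros((560,800,3),np.uint8); o[:480,:500]=a[:,0:500]; o[:300,500:]=b[180:480,120:420]; o[300:540,500:]=cv2.resize(w,(320,240))[:,10:310]; cv2.imwrite("pics/c6.png",o)
E
```

```text
12.0833 [0.32216642 0.29794943 0.36349818] [-0.67253171 -0.14856744 -2.63269058] 0.02484244802395226 [ 0.72 -0.03  1.82 -0.    1.35 -0.77] 0.0035857973762066235
```

View pics/c6.png

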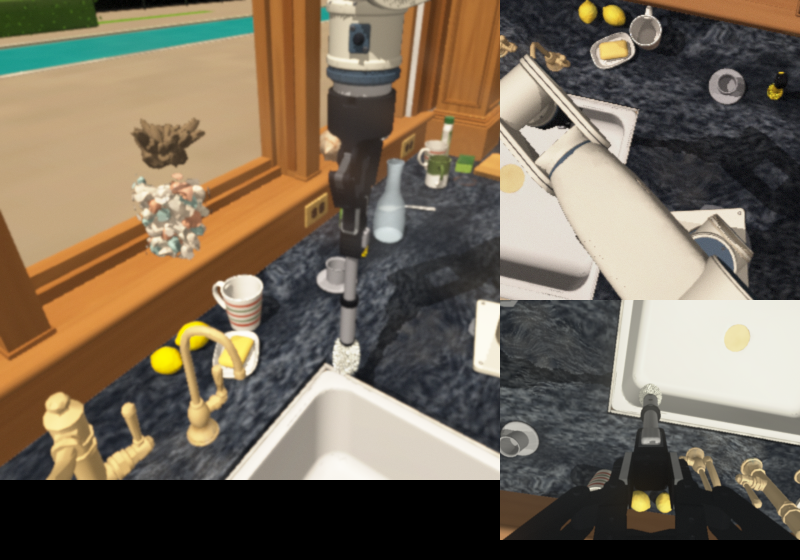

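The brush hangs upright and long, with bristles at about side px (346,372). The carafe, mug and dish look untouched. I'll check numerically where the tip's floor point lies relative to the inner basin walls.

```bash
python3 - <<'E'
from h import *
import pickle; s=pickle.load(open("s6.pkl","rb"))
p=np.array([.3225,.298,.127]); print("tip side",proj("side",p),"rim-level side",proj("side",p*[1,1,0]),"wrist",proj("wrist",p,s),proj("wrist",p*[1,1,0],s))
b=cv2.imread("pics/top0.png"); w=cv2.imread("pics/w1.png")
R=np.array([[.964,.267],[-.267,.964]])
d0=cv2.imread("pics/top0.png").astype(int)-cv2.imread("pics/top6.png")
o=np.zeros((480,800,3),np.uint8); o[:,:480]=cv2.resize(b[260:380,160:280],(480,480),interpolation=2)
c=cv2.imread("pics/side6.png")[300:480,220:340]; o[:,480:]=cv2.resize(c,(320,480),interpolation=2)
for q in [p*[1,1,0]]:
    u,v=proj("top",q); cv2.circle(o,(int((u-160)*4),int((v-260)*4)),4,(0,0,255),-1)
cv2.imwrite("pics/c7.png",o); print(proj("top",p*[1,1,0]))
E
```

```text
tip side [344.3 367.3] rim-level side [341.5 416.3] wrist [320.2 186.9] [320.4 166.7]
[214.5 315.4]
```

View pics/c7.png

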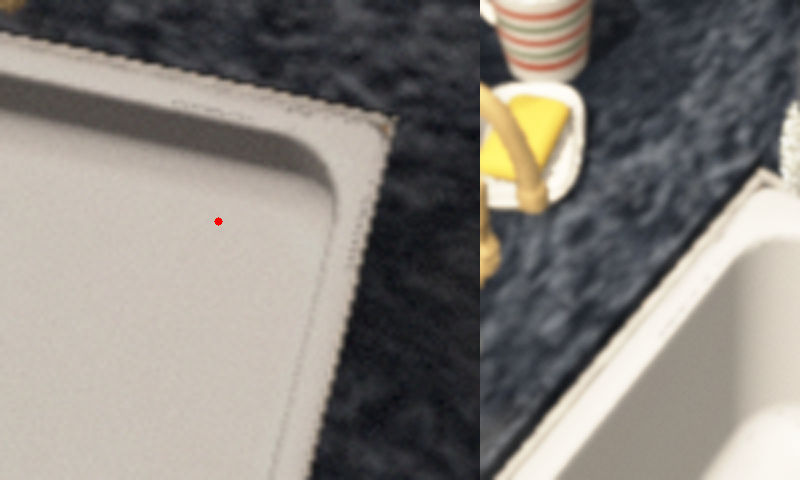

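The point below the tip lies well inside the basin, about 70 mm from the far wall and 80 mm from the right wall. Handing in.

```bash
python3 - <<'E'
from h import *
s=sense(); print(s["time"],s["finger_gap"],np.abs(s["dq"]).max()); print(bot.hand_in())
E
```

```text
12.2333 0.02480472580982411 0.005228630871791917
the job is handed in; nothing more can be done
None
```

The brush is drawn out to its second stop, locked, and held upright and still over the sink basin. The job was handed in at 12.2 s; no verdict is reported.

- **Drawing it out:** I pinched the button flush (finger gap 29.5 mm) with the brush in its cup and drew the handle about 72 mm to the end of travel. There the wrist force rose to about 3.4 N, the brush's weight. The brush rose about 1 mm, so I set it back down before letting go.
- **Lock:** The camera showed the button sprung back out. The handle then took about 6 N of downward push without sliding in.
- **Regrip and lift:** I turned a quarter turn, gripped the two plain sides (gap 24.8 mm, 40 N) and lifted the brush out.
- **Final position:** The bristle tip is about 0.12 m above the worktop. It is roughly 70 mm from the basin's far wall and 80 mm from the right wall.
- **Bystanders:** The last pictures show the carafe, mug, soap bottle and soap dish apparently untouched; I checked them by eye only.

One disagreement: the bristle end sat about 5 pixels lower in the side image than predicted, about 1 cm. It is still well clear of the worktop. No check failed.

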